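# Release two steel balls on the rolling tracks with their rocker gates

## Task

Run the classroom rolling test: press down the grey pad of the rocker that holds back the bigger steel ball, so that its gate lifts and the ball rolls down to the stop at the low end of its track. Only when that ball lies still at the stop, do the same for the smaller ball. Only press the pads with the fingers and let go of them again, so that both gates drop back; do not touch or pick up the balls, and leave everything else where it stands.

Things in the scene. Friction and masses are not known exactly. Their poses are not given: they have to be found in the camera images.
- big_track: The unit that holds the big ball: wooden base fixed to the bench (x -130 to 130, y -85 to 125, 12 mm thick; origin on the bench). An open track, 36 mm wide inside, runs along x at y = -50, falling 0.12 rad towards -x; floor 50 mm up at x = 0. The rocker beam lies along y at x = 30, pivot at y = 20, 95 mm up, posts to 108 mm; gate on its -y end, pad on its +y end. Either unit may be on the left.
- big_pad (a point): Centre of the top face of the press pad on the big ball's rocker: a flat grey plastic pad, 44 mm (along the unit's x) by 40 mm, 101 mm above the bench at rest. It sinks about 40 mm as it is pressed fully down; the space above and beside it is clear.
- big_rocker (a joint): Tilt of the big ball's rocker, rad: 0 at rest (gate down), grows as the pad is pressed down, end stop 0.5. A spring returns it to 0. The pad takes about 2.5 N to start and 5 to 6 N at the end stop. The gate is clear of the ball at about 0.4 rad; press further and hold until the ball is through.
- big_ball_center (a point): Centre of the big steel ball, 32 mm across. It starts resting against the uphill (+x) face of its gate. Once let through it takes a little over half a second to roll down to the stop, where its centre lies about -99 mm along the unit's x.
- big_ball: The big ball itself (its origin turns with it; use its centre).
- big_stop (a point): Middle of the foot of the end wall at the low end of the big ball's track, on the track floor.
- small_track: The unit that holds the small ball: identical in build and size to big_track, with the same frame. Either unit may be on the left.
- small_pad (a point): Centre of the top face of the press pad on the small ball's rocker: a flat grey plastic pad, 44 mm (along the unit's x) by 40 mm, 101 mm above the bench at rest. It sinks about 40 mm as it is pressed fully down; the space above and beside it is clear.
- small_rocker (a joint): Tilt of the small ball's rocker, rad: 0 at rest (gate down), grows as the pad is pressed down, end stop 0.5. A spring returns it to 0. The pad takes about 2.5 N to start and 5 to 6 N at the end stop. The gate is clear of the ball at about 0.25 rad; press further and hold until the ball is through.
- small_ball_center (a point): Centre of the small steel ball, 18 mm across. It starts resting against the uphill (+x) face of its gate. Once let through it takes a little over half a second to roll down to the stop, where its centre lies about -106 mm along the unit's x.
- small_ball: The small ball itself (its origin turns with it; use its centre).
- small_stop (a point): Middle of the foot of the end wall at the low end of the small ball's track, on the track floor.
- weight: Bystander: brass lab weight with a knob, 32 mm across, 38 mm high, standing on the big ball's wooden base, beyond the press pad. Origin at the centre of its underside.
- beaker: Bystander: small empty glass beaker, 42 mm across, 50 mm high, standing on the small ball's wooden base on the robot's side of the press pad. Origin at the centre of its underside.
- marker: Bystander: white marker pen with a blue cap, 122 mm long, 15 mm thick, lying on the bench between the two tracks. Origin at the centre of its underside, 60 mm from its end.
- petri: Bystander: closed clear petri dish, 94 mm across, 15 mm high, on the bench beyond the tracks. Origin at the centre of its underside.
- calculator: Bystander: black pocket calculator, 150 x 76 x 15 mm, lying on the bench beyond the tracks. Origin at the centre of its underside.
- flask: Bystander: blue drinking bottle, 68 mm across, 210 mm high, standing at the left side of the bench. Origin at the centre of its underside.

How it is judged:
By the outcome, as a careful person would: the job done as asked, in the order asked, and still so for the second after the job is handed in, with the robot touching nothing.
It also fails if it takes over 51 s, if anything falls off the work surface, if the arm or the gripper's body presses on something with over 40 N, if the wrist force passes 120 N, or if a joint passes its speed limit or range.

## Robot

A 7-joint arm with a two-finger parallel gripper is mounted at the origin on the work surface. World frame = base frame: x ahead of the robot, y to its left, z up, the work surface at z = 0. Lengths are in m, angles in degrees, forces in N, time in s.
With the tool pointing down it reaches from about 0.425 to 0.875 m from the base axis. Payload 4.7 kg.
Tool frame: the origin (TCP) lies midway between the tips of the shut fingers; the grasp point (between the pads) lies 19 mm behind it (env.tcp_to_grasp is the distance from the TCP to the grasp point, in m); z points along the fingers, x is the direction in which the jaws open and shut, and the axes are right-handed (so a half turn about z gives the same grasp; the last joint's range is limited). The gripper opens to 87 mm and grips with 3 to 60 N. Pads are 19 mm wide; open, the fingers measure 117 mm over their backs; the gripper's body (75 mm by 190 mm) begins 51 mm behind the grasp point.
Start: joints at [65.552, 18.392, -4.016, 83.108, 1.295, 78.541, -3.26], TCP at [0.277, -0.588, 0.189] pointing down, gripper open.
Joint ranges: [-163.93, 163.93], [-17.29, 119.83], [-79.2, 71.16], [3.27, 140.29], [-89.18, 269.18], [5.43, 117.66], [-154.24, 154.24]. Speed limits (degrees/s): [147.25, 147.25, 180, 180, 180, 180, 180].

## Interface

Orientations are given as [roll, pitch, yaw] about the fixed x, y, z axes, in that order (R = Rz(yaw) Ry(pitch) Rx(roll)).
In Python, from cell import env, viewer gives the robot as it stands.
- The arm moves only by the shell command python3 -m pendant 'ROWS' [OPENING] [FORCE]. ROWS is JSON, a list of rows, each a list of 6 numbers: the shift along the tool's x, y, z each as a share of 0.1 m, from -1 to 1, then the turn, a rotation vector about the tool's x, y, z each as a share of 90 degrees, from -1 to 1. A call has exactly 8 rows; each row is the pose to reach, as a shift and turn from the pose commanded when the call began, along the tool's axes at that moment; what a row does not reach only later rows make up. A row lasts 1/8 s, in which the tool goes at most 62.5 mm and 10.7 degrees, less where a joint would pass 70% of its speed; a pose out of reach is approached as far as the arm can. A call with a number of a shift or a turn outside -1 to 1 is refused whole. A call with a gripper value outside its range is refused whole. OPENING is the finger opening in mm, from 0 to 87, set as the call begins (- or left out, the last holds). The fingers move at their own pace and stop on an object; FORCE is the grip in N (left out, the last holds). Time passes only in rows, so rows that repeat a pose let the fingers close, or fill a call up. It gives the time, the measured TCP pose, the force and the opening at its end, in the units of the state.
- env.get_obs(): the state, without advancing time (a new reading comes with each control period).
- viewer.read_camera(name): name is "side" or "top"; returns a dict with "frame" (400x640x3 uint8, red, green, blue), "fx", "fy", "cx", "cy" (pixels), "k1" (the pictures are not rectified: a ray, as slopes to the right and down, at radius r is drawn at 1 + k1 r^2 times it, then the intrinsics apply), "view" (4x4, takes a point from world to camera coordinates). Camera axes: x right, y down, z forward; pixel columns grow to the right and rows downward; lengths in m; the calibration is good to about 2 mm. A picture is of the moment at which its call begins. There is no depth.
- env.sign_off(): hands the job in, once; it reports no verdict.
The state is a dict: "time_s": time; "qpos": joint angles; "joint_velocities": joint speeds; "effort": joint torques, N m; "tool_pos": TCP position; "tool_rot": TCP orientation; "force": force on the tool from outside, world axes, zero at the start; "wrist_torque": the same for the moment, N m; "grip_width": finger opening in m.
Only numpy, scipy, OpenCV 4.12 (cv2) and the standard library are available. Lean on these libraries where they do the work, as an engineer would, in place of code of your own. Each camera call takes 0.05 s, during which the arm holds its last target.

## Working session

There is one attempt and no reset: what is moved stays moved. The work goes in short steps, Python scripts to look and compute and a shell command to move; the robot and the scene stay as the last step left them, time stands still between calls to the robot, and variables do not carry over. Pictures are saved under pics/ and viewed, and the job is handed in when it is done.

```bash
mkdir -p pics
cat > h.py <<'E'
import numpy as np, cv2
from cell import env, viewer
def snap(n,tag):
    c=viewer.read_camera(n); cv2.imwrite(f'pics/{tag}.png',c['frame'][:,:,::-1]); return c
def ray(c,u,v):
    K=np.array([[c['fx'],0,c['cx']],[0,c['fy'],c['cy']],[0,0,1.]])
    p=cv2.undistortPoints(np.array([[[u,v]]],float),K,np.array([c['k1'],0,0,0.]))[0,0]
    # exact model: distorted=(1+k1 r^2)*ray
    V=np.array(c['view']);R=V[:3,:3];t=V[:3,3]
    return -R.T@t, R.T@np.array([p[0],p[1],1.])
def onz(c,u,v,z):
    o,d=ray(c,u,v); return o+d*(z-o[2])/d[2]
E
python3 - <<'E'
from h import *
for n in('top','side'):
    c=snap(n,n+'0'); print(n,{k:c[k] for k in('fx','fy','cx','cy','k1')}); print(np.round(c['view'],3))
print(env.get_obs())
E
```

```text
top {'fx': 432.337443021029, 'fy': 432.337443021029, 'cx': 324.56112765689807, 'cy': 197.71281128708804, 'k1': 0.027029034852275712}
[[-0.024 -1.    -0.011  0.123]
 [-0.981  0.025 -0.192  0.58 ]
 [ 0.192  0.006 -0.981  1.438]
 [ 0.     0.     0.     1.   ]]
side {'fx': 365.5138258896153, 'fy': 365.5138258896153, 'cx': 316.5333057904188, 'cy': 192.64535999416344, 'k1': -0.003411139423024128}
[[ 0.956 -0.293 -0.02  -0.525]
 [-0.199 -0.596 -0.778  0.271]
 [ 0.216  0.747 -0.628  0.878]
 [ 0.     0.     0.     1.   ]]
{'time_s': 0.1, 'qpos': array([65.55211933, 18.43578526, -4.01560933, 83.16890799,  1.29461314,
       78.54071985, -3.26082945]), 'joint_velocities': array([ 0.00566803, -0.12471337, -0.04283116, -0.09483212,  0.05779332,
       -0.08331356,  0.01679678]), 'effort': array([-6.02317286e-04, -4.92572486e+01, -4.05899137e-01, -3.13400352e+01,
       -6.40489510e-02,  3.95426864e-02,  7.92841070e-05]), 'tool_pos': array([ 0.27704429, -0.58738097,  0.18815119]), 'tool_rot': array([ 1.79994909e+02,  1.00200794e-01, -6.47433399e+01]), 'force': array([ 0.11944254,  0.45030404, -1.11965292]), 'wrist_torque': array([-0.01499434,  0.00062162,  0.01376184]), 'grip_width': 0.0868514433562349}
```

View pics/top0.png

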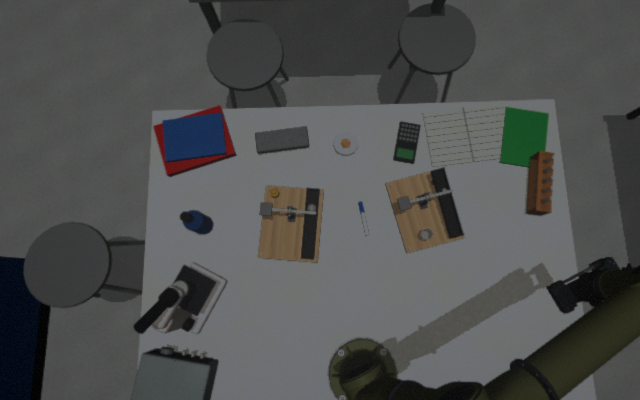

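View pics/side0.png

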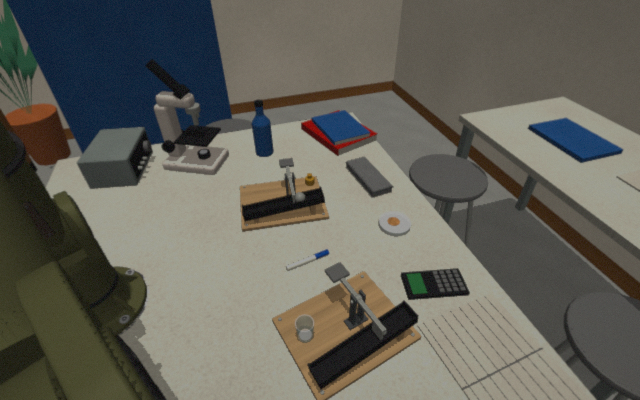

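The top view shows the left unit with the brass weight (275,192) and its pad at about (266,209), so that one is big. The right unit has the beaker (425,235) and its pad at about (405,203), so that one is small. Next I measure the pads.

Run:
```python
from h import *
c=viewer.read_camera('top');s=viewer.read_camera('side')
f=c['frame'][:,:,::-1];g=s['frame'][:,:,::-1]
a=cv2.resize(f[175:275,245:345],None,fx=4,fy=4,interpolation=2)
b=cv2.resize(f[160:260,375:475],None,fx=4,fy=4,interpolation=2)
cv2.imwrite('pics/topz.png',np.hstack([a,b]))
a=cv2.resize(g[145:245,235:335],None,fx=4,fy=4,interpolation=2)
b=cv2.resize(g[250:350,300:400],None,fx=4,fy=4,interpolation=2)
cv2.imwrite('pics/sidez.png',np.hstack([a,b]))
def grey(img,win,lo,hi):
    x0,y0,x1,y1=win
    h=cv2.cvtColor(img[y0:y1,x0:x1],cv2.COLOR_BGR2HSV);m=((h[...,1]<60)&(h[...,2]>lo)&(h[...,2]<hi)).astype(np.uint8)
    m=cv2.morphologyEx(m,cv2.MORPH_OPEN,np.ones((5,5),np.uint8))
    cs,_=cv2.findContours(m,0,1)
    for k in cs:
        M=cv2.moments(k)
        if M['m00']>20: yield M['m10']/M['m00']+x0,M['m01']/M['m00']+y0,M['m00'],cv2.minAreaRect(k)
for cam,img,w in((c,f,(250,195,290,225)),(c,f,(390,190,430,220)),(s,g,(270,150,300,172)),(s,g,(318,258,356,286))):
    for r in grey(img,w,60,150): print(np.round(r[:3],1),r[3],onz(cam,r[0],r[1],.101).round(4))
```

```text
[258.3 208.8 450.5] ((10.5, 14.5), (29.0, 21.0), 90.0) [0.5418 0.3301 0.101 ]
[391.9 213.6  46.5] ((2.5, 22.5), (13.0, 5.0), 90.0) [ 0.5145 -0.1145  0.101 ]
[404.5 203.  114.5] ((14.5, 13.0), (12.0, 11.0), 90.0) [ 0.5493 -0.1582  0.101 ]
[286.2 162.8 120.5] ((16.0, 13.0), (10.0, 14.0), 90.0) [0.5433 0.2999 0.101 ]
[337.1 273.1 336. ] ((18.5, 16.0), (22.0, 23.0), 90.0) [ 0.5501 -0.1613  0.101 ]
```

```bash
sleep 1; ls pics
```

```text
side0.png
sidez.png
top0.png
topz.png
```

View pics/topz.png

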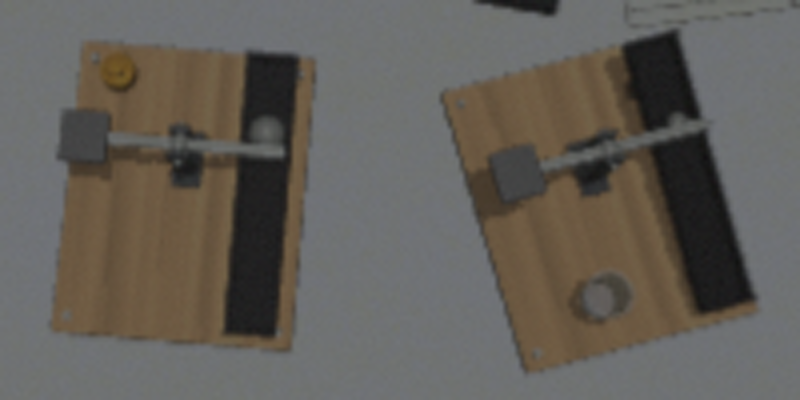

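View pics/sidez.png

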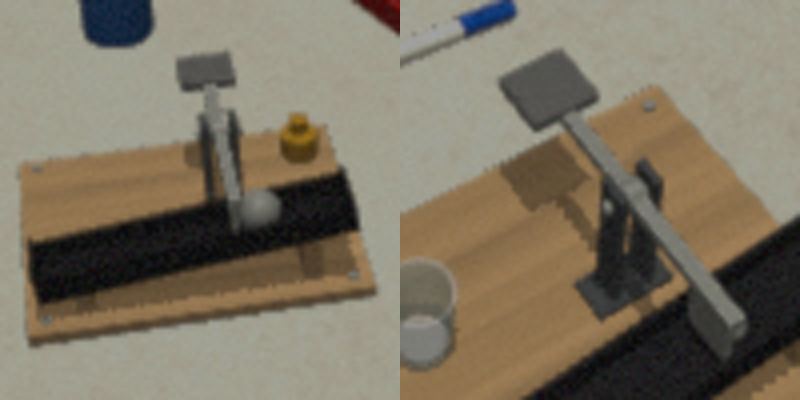

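Pads at z = 0.101: big about (0.543, 0.300), needs a check; small about (0.550, -0.160). I work out the remaining geometry and start moving.

```bash
python3 - <<'E'
from h import *
c=viewer.read_camera('top');s=viewer.read_camera('side')
print('big pad top',onz(c,266.2,209,.101),'flask',onz(c,190,216,.21), onz(s,263,155,0))
# unit yaw from base edges (z .012): left/right edges
for a,b in (((82,43),(54,328)),((314,59),(291,348))):
    P=[onz(c,245+u/4,175+v/4,.012) for u,v in(a,b)];d=P[0]-P[1];print('big yaw',np.degrees(np.arctan2(d[1],d[0])))
for a,b in (((443,93),(527,372)),((678,32),(757,312))):
    P=[onz(c,375+(u-400)/4,160+v/4,.012) for u,v in(a,b)];d=P[0]-P[1];print('small yaw',np.degrees(np.arctan2(d[1],d[0])))
E
python3 -m pendant '[[-0.05,-0.08,-0.1,0,0,-0.1],[-0.15,-0.2,-0.2,0,0,-0.2],[-0.25,-0.35,-0.3,0,0,-0.3],[-0.35,-0.5,-0.4,0,0,-0.4],[-0.45,-0.65,-0.5,0,0,-0.5],[-0.5,-0.8,-0.6,0,0,-0.6],[-0.6,-0.9,-0.6,0,0,-0.7],[-0.63,-1,-0.6,0,0,-0.72]]' 0 20
```

```text
big pad top [0.5405504  0.30375851 0.101     ] flask [0.50598754 0.52216207 0.21      ] [0.49969914 0.52603005 0.        ]
big yaw -5.31642495976975
big yaw -5.774066460003262
small yaw 13.496158002084762
small yaw 10.937985940221928
time_s: 1.3
tool_pos: [0.3412, -0.4878, 0.2494]
tool_rot: [180.0, -0.0, 0.1]
force: [-1.2, -0.9, 0.2]
grip_width: 0.0151
```

```bash
python3 -m pendant '[[0.1,-0.1,0,0,0,0],[0.25,-0.25,0,0,0,0],[0.4,-0.4,0,0,0,0],[0.5,-0.55,0,0,0,0],[0.65,-0.7,0,0,0,0],[0.8,-0.85,0,0,0,0],[0.9,-0.95,0,0,0,0],[1,-1,0,0,0,0]]' 0
python3 -m pendant '[[0.1,-0.1,0,0,0,0],[0.25,-0.25,0,0,0,0],[0.4,-0.4,0,0,0,0],[0.5,-0.55,0,0,0,0],[0.65,-0.7,0,0,0,0],[0.8,-0.85,0,0,0,0],[0.9,-0.95,0,0,0,0],[1,-1,0,0,0,0]]'
python3 -m pendant '[[0,-0.1,0,0,0,0],[0,-0.25,0,0,0,0],[0,-0.4,0,0,0,0],[0,-0.55,0,0,0,0],[0,-0.7,0,0,0,0],[0,-0.85,0,0,0,0],[0,-0.95,0,0,0,0],[0,-1,0,0,0,0]]'
python3 -m pendant '[[0,-0.1,0,0,0,0],[0,-0.25,0,0,0,0],[0,-0.4,0,0,0,0],[0,-0.55,0,0,0,0],[0,-0.7,0,0,0,0],[0,-0.85,0,0,0,0],[0,-0.95,0,0,0,0],[0,-1,0,0,0,0]]'
```

```text
time_s: 2.3
tool_pos: [0.4414, -0.3875, 0.2493]
tool_rot: [180.0, 0.0, 0.1]
force: [0.3, 0.5, -0.4]
grip_width: 0.0002
time_s: 3.3
tool_pos: [0.5411, -0.2876, 0.2492]
tool_rot: [180.0, 0.0, 0.1]
force: [0.1, -0.2, -0.3]
grip_width: 0.0005
time_s: 4.3
tool_pos: [0.5407, -0.1873, 0.2492]
tool_rot: [180.0, -0.0, 0.1]
force: [0.1, 0.0, 0.3]
grip_width: 0.0006
time_s: 5.3
tool_pos: [0.5405, -0.0873, 0.2492]
tool_rot: [180.0, -0.0, 0.1]
force: [-0.2, 0.2, -0.5]
grip_width: 0.0004
```

```bash
python3 -m pendant '[[0,-0.1,0,0,0,0],[0,-0.25,0,0,0,0],[0,-0.4,0,0,0,0],[0,-0.55,0,0,0,0],[0,-0.7,0,0,0,0],[0,-0.85,0,0,0,0],[0,-0.95,0,0,0,0],[0,-1,0,0,0,0]]'
python3 -m pendant '[[0,-0.1,0,0,0,0],[0,-0.25,0,0,0,0],[0,-0.4,0,0,0,0],[0,-0.55,0,0,0,0],[0,-0.7,0,0,0,0],[0,-0.85,0,0,0,0],[0,-0.95,0,0,0,0],[0,-1,0,0,0,0]]'
python3 -m pendant '[[0,-0.1,0,0,0,0],[0,-0.25,0,0,0,0],[0,-0.4,0,0,0,0],[0,-0.55,0,0,0,0],[0,-0.7,0,0,0,0],[0,-0.85,0,0,0,0],[0,-0.95,0,0,0,0],[0,-1,0,0,0,0]]'
```

```text
time_s: 6.3
tool_pos: [0.5404, 0.0127, 0.2491]
tool_rot: [180.0, -0.0, 0.1]
force: [0.7, -0.7, 0.2]
grip_width: 0.0003
time_s: 7.3
tool_pos: [0.5402, 0.1127, 0.2491]
tool_rot: [-180.0, 0.0, 0.1]
force: [0.1, 0.2, -0.3]
grip_width: 0.0005
time_s: 8.3
tool_pos: [0.5401, 0.2127, 0.2491]
tool_rot: [180.0, 0.0, 0.1]
force: [-0.1, 0.5, -0.6]
grip_width: 0.0003
```

```bash
python3 -m pendant '[[0,-0.15,0,0,0,0.01],[0,-0.3,0,0,0,0.02],[0,-0.5,0.1,0,0,0.03],[0,-0.65,0.3,0,0,0.04],[0,-0.8,0.5,0,0,0.05],[0.02,-0.89,0.7,0,0,0.06],[0.02,-0.89,0.9,0,0,0.06],[0.02,-0.89,1,0,0,0.06]]'
python3 - <<'E'
from h import *
c=viewer.read_camera('top');s=viewer.read_camera('side')
f=c['frame'][:,:,::-1];g=s['frame'][:,:,::-1]
a=cv2.resize(f[165:265,225:325],None,fx=4,fy=4,interpolation=2)
b=cv2.resize(g[100:200,230:330],None,fx=4,fy=4,interpolation=2)
cv2.imwrite('pics/b1.png',np.hstack([a,b]))
E
```

```text
time_s: 9.3
tool_pos: [0.5419, 0.2997, 0.1476]
tool_rot: [179.9, 0.1, -5.4]
force: [-0.1, 0.3, -0.3]
grip_width: 0.0006
```

View pics/b1.png

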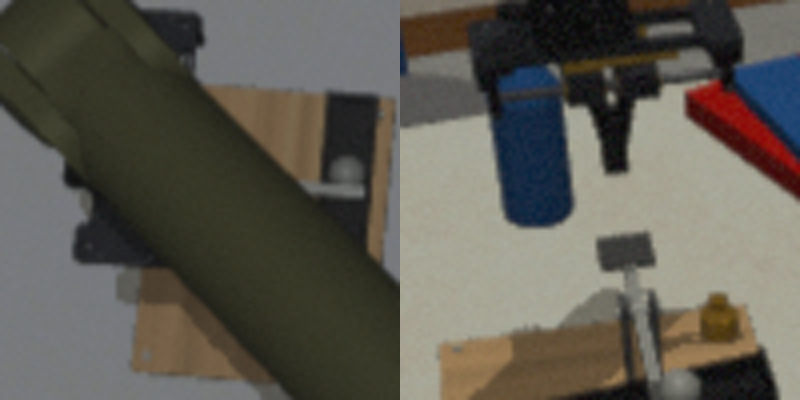

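The side view shows the shut fingers (615,170) straight above the big pad (625,250), and the flask is clear. I press now.

```bash
python3 -m pendant '[[0,0,0.15,0,0,0],[0,0,0.3,0,0,0],[0,0,0.45,0,0,0],[0,0,0.6,0,0,0],[0,0,0.7,0,0,0],[0,0,0.8,0,0,0],[0,0,0.84,0,0,0],[0,0,0.84,0,0,0]]'
python3 - <<'E'
from h import *
s=viewer.read_camera('side');g=s['frame'][:,:,::-1]
c=viewer.read_camera('top');f=c['frame'][:,:,::-1]
b=cv2.resize(g[130:230,230:330],None,fx=4,fy=4,interpolation=2)
a=cv2.resize(f[175:275,245:345],None,fx=4,fy=4,interpolation=2)
cv2.imwrite('pics/b2.png',np.hstack([a,b]))
E
```

```text
time_s: 10.4
tool_pos: [0.5421, 0.3012, 0.0654]
tool_rot: [-180.0, -0.0, -5.3]
force: [-0.0, -0.5, 3.2]
grip_width: 0.0009
```

View pics/b2.png

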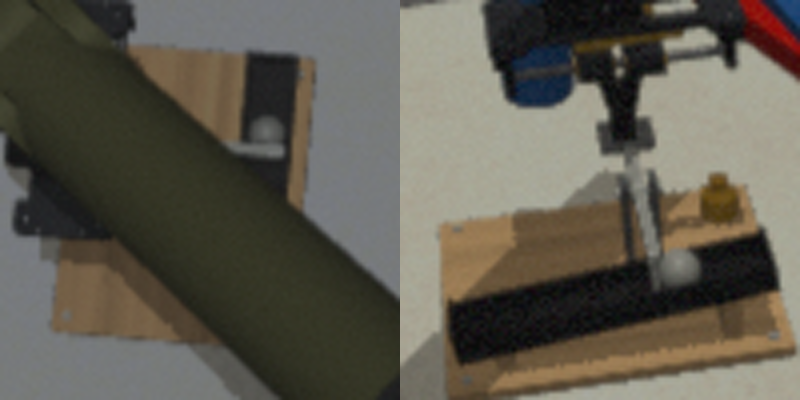

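Run:
```python
from h import *
o=env.get_obs();print(o['time_s'],o['tool_pos'],o['force'])
s=viewer.read_camera('side');g=s['frame'][:,:,::-1]
b=cv2.resize(g[130:230,230:330],None,fx=4,fy=4,interpolation=2)
cv2.imwrite('pics/b3.png',b)
o=env.get_obs();print(o['time_s'],o['tool_pos'],o['force'])
V=s['view']
for z in(.065,.101):
  p=V[:3,:3]@np.array([.542,.301,z])+V[:3,3];print(z,p[0]/p[2]*s['fx']+s['cx'],p[1]/p[2]*s['fy']+s['cy'])
```

```text
10.5 [0.54211483 0.30116259 0.06563816] [-0.10934458  0.41314605  2.74288922]
10.55 [0.54210716 0.30117065 0.06562315] [-1.58201038 -0.23118499  2.1218609 ]
0.065 286.5093328151292 171.92030623082286
0.101 285.6945994555374 162.67254595115176
```

View pics/b3.png

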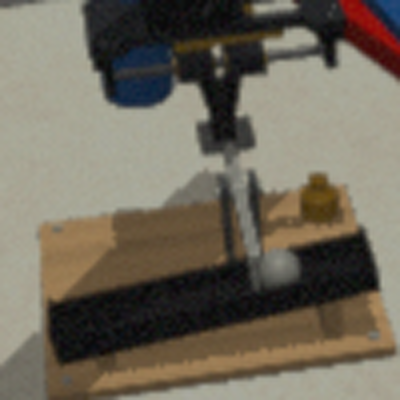

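Run:
```python
from h import *
c=viewer.read_camera('top');s=viewer.read_camera('side')
for z in(.2,.22,.25,.28): print(z,onz(c,259.4,199.6,z), onz(c,275,168.7,z),onz(c,243.7,230.5,z))
print('tip pts b1', [onz(s,283.75,142.5,z).round(3) for z in(.148,.165,.18)])
o=env.get_obs();print(o['qpos'],o['effort'])
g=s['frame'][:,:,::-1]
cv2.imwrite('pics/b4.png',cv2.resize(g[90:190,230:350],None,fx=6,fy=6,interpolation=2))
```

```text
0.2 [0.55380309 0.31081925 0.2       ] [0.65212678 0.26194713 0.2       ] [0.4581791 0.358592  0.2      ]
0.22 [0.54990247 0.30762088 0.22      ] [0.64674087 0.25948703 0.22      ] [0.455723   0.35467197 0.22      ]
0.25 [0.54405155 0.30282332 0.25      ] [0.638662   0.25579688 0.25      ] [0.45203884 0.34879191 0.25      ]
0.28 [0.53820062 0.29802576 0.28      ] [0.63058312 0.25210673 0.28      ] [0.44835469 0.34291186 0.28      ]
tip pts b1 [array([0.55 , 0.345, 0.148]), array([0.545, 0.318, 0.165]), array([0.54 , 0.293, 0.18 ])]
[  2.6981249   25.7088327  -43.17068847  94.76788623  18.81279774
  67.01329582 -50.41994671] [ 3.34208999e-01 -4.36337256e+01 -8.45478773e+00 -2.72801274e+01
  2.03045220e-01 -3.31126135e-01  9.06943664e-03]
```

View pics/b4.png

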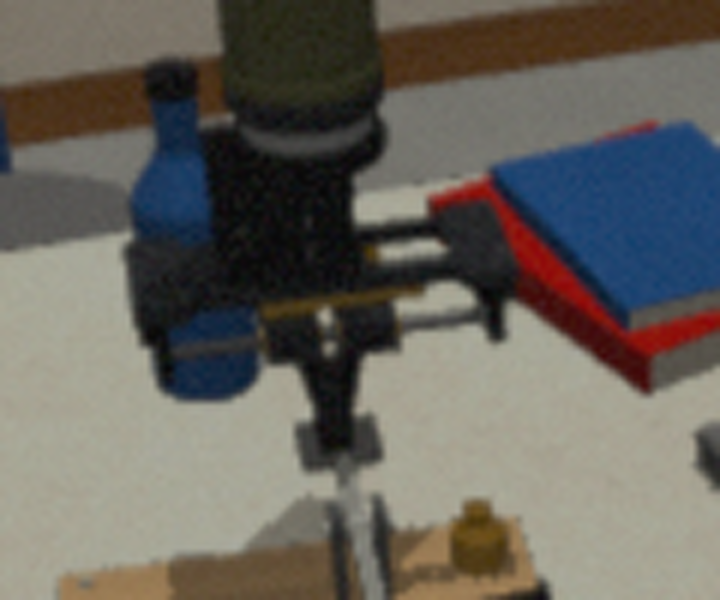

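The fingertips rest on the pad's upper half at (330,440) in the zoom, and the pad has not sunk. The force is 2–3 N. So the tip is about 33 mm higher than the reported z, seen both here and in the hover picture. I press further, guided by picture and force.

```bash
python3 -m pendant '[[0,0,0.08,0,0,0],[0,0,0.16,0,0,0],[0,0,0.24,0,0,0],[0,0,0.28,0,0,0],[0,0,0.32,0,0,0],[0,0,0.32,0,0,0],[0,0,0.32,0,0,0],[0,0,0.32,0,0,0]]'
python3 - <<'E'
from h import *
s=viewer.read_camera('side')
o=env.get_obs();print(o['tool_pos'],o['force'])
g=s['frame'][:,:,::-1]
cv2.imwrite('pics/b5.png',cv2.resize(g[130:230,230:350],None,fx=6,fy=6,interpolation=2))
E
```

```text
time_s: 11.65
tool_pos: [0.5433, 0.3011, 0.034]
tool_rot: [-180.0, -0.1, -5.4]
force: [-0.7, -1.2, 9.4]
grip_width: 0.0007
[0.54325379 0.30108729 0.03400507] [-0.05900254 -0.34724481  9.22832975]
```

View pics/b5.png

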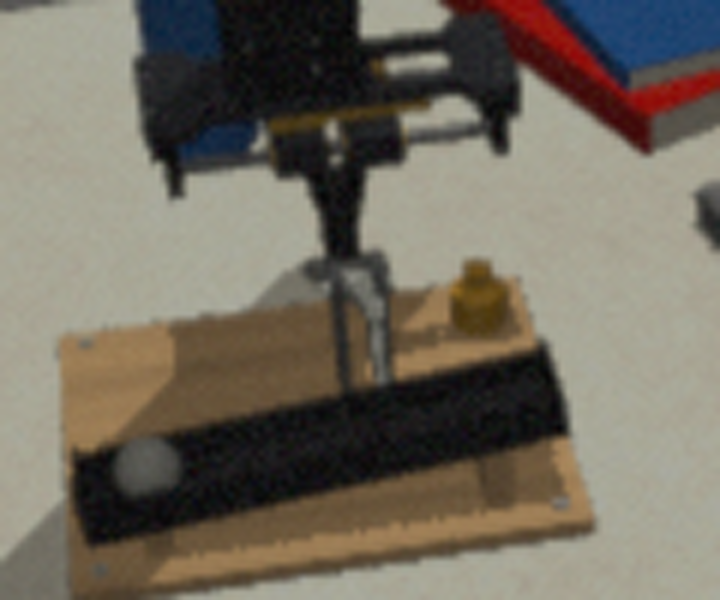

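The gate is up and the big ball has rolled to the low end at (148,465). I lift off and check that it lies still.

```bash
python3 -m pendant '[[0,0,0,0,0,0],[0,0,-0.08,0,0,0],[0,0,-0.16,0,0,0],[0,0,-0.25,0,0,0],[0,0,-0.4,0,0,0],[0,0,-0.6,0,0,0],[0,0,-0.8,0,0,0],[0,0,-1,0,0,0]]'
python3 -m pendant '[[0,0.1,-0.1,0,0,-0.06],[0,0.25,-0.2,0,0,-0.06],[0,0.4,-0.2,0,0,-0.06],[0,0.55,-0.2,0,0,-0.06],[0,0.7,-0.2,0,0,-0.06],[0,0.85,-0.2,0,0,-0.06],[0,0.95,-0.2,0,0,-0.06],[0,1,-0.2,0,0,-0.06]]'
python3 - <<'E'
from h import *
for i in range(2):
  s=viewer.read_camera('side');g=s['frame'][:,:,::-1]
  r=g[180:245,230:330].copy()
  cv2.imwrite(f'pics/b6_{i}.png',cv2.resize(g[130:230,230:350],None,fx=6,fy=6,interpolation=2))
  G=cv2.cvtColor(g[195:220,243:270],cv2.COLOR_BGR2GRAY);ys,xs=np.where(cv2.GaussianBlur(G,(3,3),0)>60);
  if i==0: first=g.astype(float)
d=np.abs(g.astype(float)-first).max(2);print(d[180:240,230:340].max())
E
```

```text
time_s: 12.7
tool_pos: [0.5422, 0.3005, 0.1345]
tool_rot: [180.0, -0.0, -5.4]
force: [0.9, 0.3, -0.4]
grip_width: 0.0007
time_s: 13.7
tool_pos: [0.5328, 0.2006, 0.1531]
tool_rot: [180.0, -0.0, 0.0]
force: [0.1, 0.1, 0.4]
grip_width: 0.0005
32.0
```

View pics/b6_1.png

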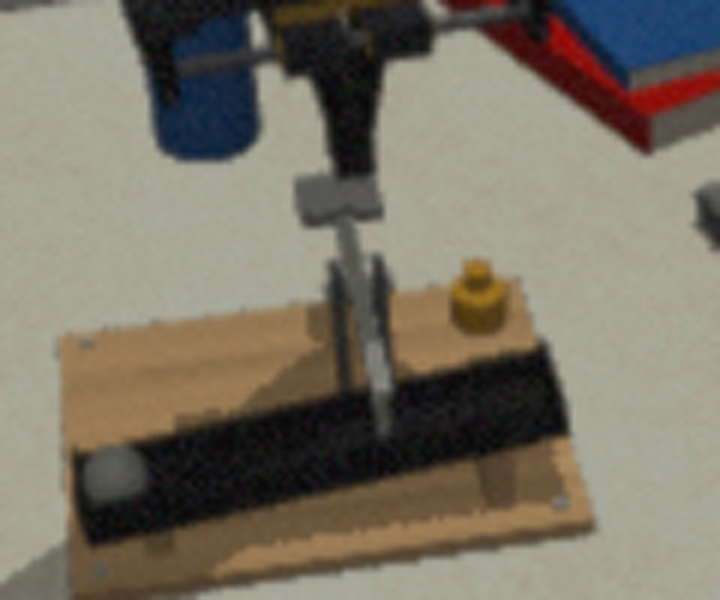

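The gate is down again and the big ball sits at the stop (115,470). Moving to the small unit.

```bash
python3 -m pendant '[[0,0.1,-0.1,0,0,0],[0,0.25,-0.2,0,0,0],[0,0.4,-0.3,0,0,0],[0,0.55,-0.3,0,0,0],[0,0.7,-0.3,0,0,0],[0,0.85,-0.3,0,0,0],[0,0.95,-0.3,0,0,0],[0,1,-0.3,0,0,0]]'
python3 -m pendant '[[0,0.1,0,0,0,0],[0,0.25,0,0,0,0],[0,0.4,0,0,0,0],[0,0.55,0,0,0,0],[0,0.7,0,0,0,0],[0,0.85,0,0,0,0],[0,0.95,0,0,0,0],[0,1,0,0,0,0]]'
python3 -m pendant '[[0,0.1,0,0,0,0],[0,0.25,0,0,0,0],[0,0.4,0,0,0,0],[0,0.55,0,0,0,0],[0,0.7,0,0,0,0],[0,0.85,0,0,0,0],[0,0.95,0,0,0,0],[0,1,0,0,0,0]]'
python3 -m pendant '[[0.02,0.1,0,0,0,-0.02],[0.05,0.2,0,0,0,-0.05],[0.1,0.3,0,0,0,-0.08],[0.14,0.4,0,0,0,-0.1],[0.17,0.5,0.1,0,0,-0.13],[0.17,0.6,0.2,0,0,-0.13],[0.17,0.61,0.3,0,0,-0.13],[0.17,0.61,0.4,0,0,-0.13]]'
python3 - <<'E'
from h import *
c=viewer.read_camera('top');s=viewer.read_camera('side')
f=c['frame'][:,:,::-1];g=s['frame'][:,:,::-1]
a=cv2.resize(f[160:260,365:465],None,fx=4,fy=4,interpolation=2)
b=cv2.resize(g[220:320,290:390],None,fx=4,fy=4,interpolation=2)
cv2.imwrite('pics/s1.png',np.hstack([a,b]))
cv2.imwrite('pics/s1b.png',cv2.resize(g[130:230,230:350],None,fx=6,fy=6,interpolation=2))
V=s['view'];o=env.get_obs()['tool_pos']
for dz in(0,.033,-.0):
  p=V[:3,:3]@(o+[0,0,dz])+V[:3,3];print(p[0]/p[2]*s['fx']+s['cx'],p[1]/p[2]*s['fy']+s['cy'])
E
```

```text
time_s: 14.8
tool_pos: [0.5328, 0.1006, 0.1829]
tool_rot: [180.0, 0.0, 0.0]
force: [-0.4, -0.5, 0.4]
grip_width: 0.0005
time_s: 15.8
tool_pos: [0.533, 0.0006, 0.1831]
tool_rot: [180.0, 0.0, 0.0]
force: [0.5, -0.3, 0.4]
grip_width: 0.0007
time_s: 16.8
tool_pos: [0.533, -0.0994, 0.1831]
tool_rot: [-180.0, 0.0, 0.0]
force: [-0.5, -0.4, 0.2]
grip_width: 0.0005
time_s: 17.8
tool_pos: [0.55, -0.1592, 0.1424]
tool_rot: [-180.0, 0.0, 11.7]
force: [-1.3, 0.6, 0.1]
grip_width: 0.0006
336.60597720834386 260.3329057738806
336.8332765119469 249.95976802062708
336.60597720834386 260.3329057738806
```

View pics/s1.png

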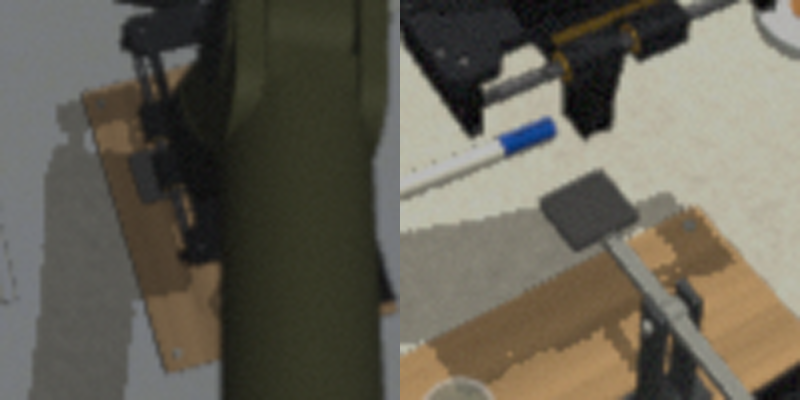

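View pics/s1b.png

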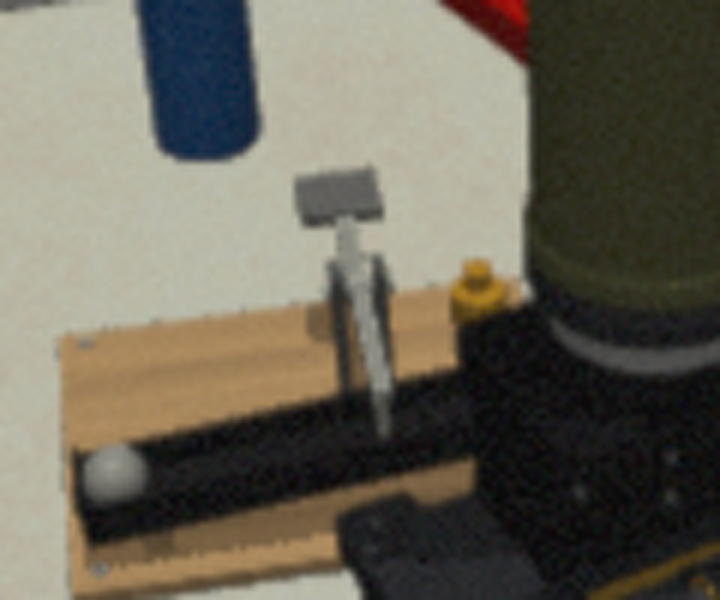

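The side view shows the fingertips at (590,130) in line with the small pad (590,210). The big ball lies unchanged at its stop with its gate down. I press the small pad by the same readings as before.

```bash
python3 -m pendant '[[0,0,0.1,0,0,0],[0,0,0.25,0,0,0],[0,0,0.4,0,0,0],[0,0,0.5,0,0,0],[0,0,0.6,0,0,0],[0,0,0.65,0,0,0],[0,0,0.7,0,0,0],[0,0,0.7,0,0,0]]'
python3 - <<'E'
from h import *
s=viewer.read_camera('side');g=s['frame'][:,:,::-1]
cv2.imwrite('pics/s2.png',cv2.resize(g[220:320,290:390],None,fx=5,fy=5,interpolation=2))
E
```

```text
time_s: 18.9
tool_pos: [0.5501, -0.1596, 0.073]
tool_rot: [-180.0, 0.0, 11.8]
force: [-0.3, -0.9, -0.1]
grip_width: 0.0002
```

View pics/s2.png

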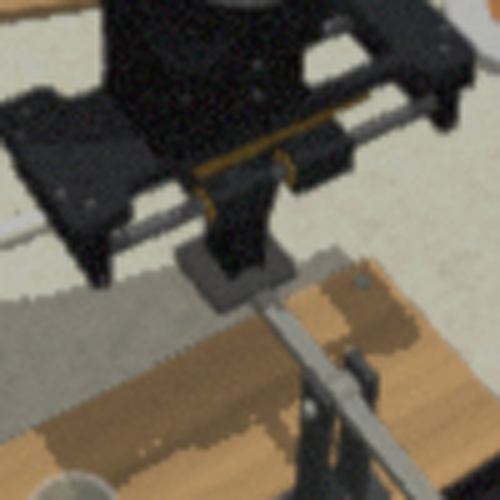

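The tips hang just above the pad centre (238,275), with no contact yet. Now the press.

```bash
python3 -m pendant '[[0,0,0.1,0,0,0],[0,0,0.2,0,0,0],[0,0,0.28,0,0,0],[0,0,0.34,0,0,0],[0,0,0.38,0,0,0],[0,0,0.38,0,0,0],[0,0,0.38,0,0,0],[0,0,0.38,0,0,0]]'
python3 - <<'E'
from h import *
s=viewer.read_camera('side');g=s['frame'][:,:,::-1]
cv2.imwrite('pics/s3.png',cv2.resize(g[250:400,270:430],None,fx=4,fy=4,interpolation=2))
E
```

```text
time_s: 19.95
tool_pos: [0.5506, -0.1599, 0.0355]
tool_rot: [180.0, -0.0, 11.8]
force: [1.2, -1.1, 6.1]
grip_width: 0.0004
```

View pics/s3.png

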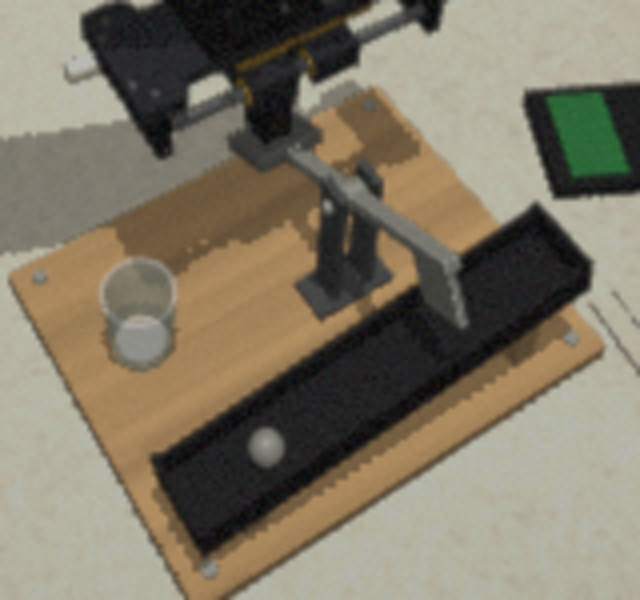

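The gate is lifted and the small ball is rolling at (266,447), already past it. I release and retreat.

```bash
python3 -m pendant '[[0,0,0,0,0,0],[0,0,0,0,0,0],[0,0,-0.08,0,0,0],[0,0,-0.16,0,0,0],[0,0,-0.25,0,0,0],[0,0,-0.4,0,0,0],[0,0,-0.6,0,0,0],[0,0,-0.8,0,0,0]]'
python3 -m pendant '[[0,0,-0.2,0,0,0],[0,0,-0.4,0,0,0],[0,0,-0.6,0,0,0],[0,0,-0.8,0,0,0],[0,0,-0.9,0,0,0],[0,0,-1,0,0,0],[0,0,-1,0,0,0],[0,0,-1,0,0,0]]'
python3 - <<'E'
from h import *
s=viewer.read_camera('side');g=s['frame'][:,:,::-1]
cv2.imwrite('pics/s4.png',cv2.resize(g[130:400,230:430],None,fx=2.2,fy=2.2,interpolation=2))
cv2.imwrite('pics/s5.png',cv2.resize(g,None,fx=1.25,fy=1.25,interpolation=2))
snap('top','s6')
E
```

```text
time_s: 21.0
tool_pos: [0.55, -0.1605, 0.1167]
tool_rot: [179.9, -0.0, 11.7]
force: [0.1, 0.6, 0.2]
grip_width: 0.0005
time_s: 22.0
tool_pos: [0.5497, -0.1596, 0.2145]
tool_rot: [-180.0, 0.1, 11.8]
force: [-0.4, 0.2, 0.1]
grip_width: 0.0005
```

View pics/s4.png

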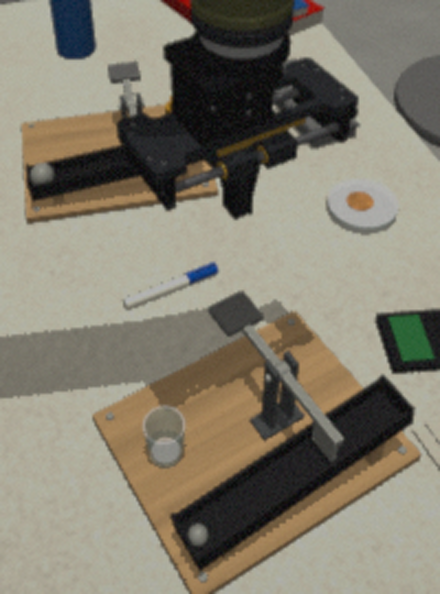

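View pics/s5.png

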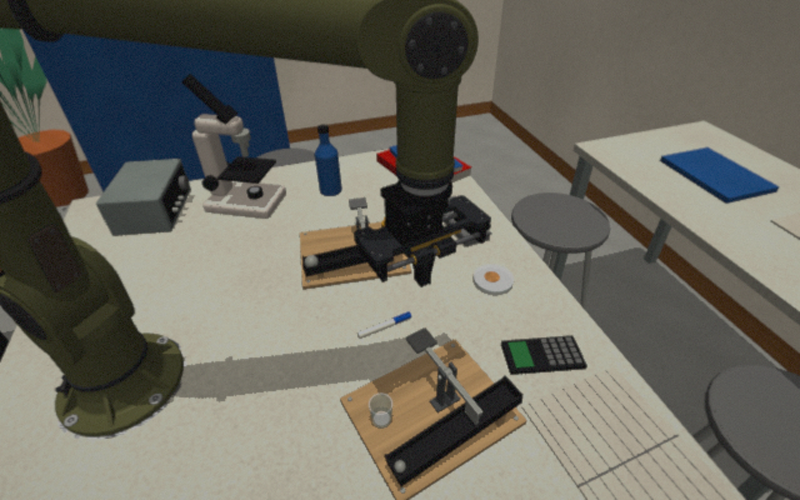

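Both balls lie at their stops, small at (198,535) and big at (40,175) in the zoom. Both gates are down, the bystanders are in place and the arm is clear.

```bash
python3 -c "
from cell import env
print(env.get_obs()['time_s'],env.sign_off())"
```

```text
the job is handed in; nothing more can be done
22.1 None
```

I ran the test as asked and handed it in at 22.1 s, inside the 51 s limit; no verdict was reported. I pressed the big ball's pad first. Once that ball lay at its stop with the gate down, I pressed the small ball's pad and then lifted clear.

- **Last checks:** The final side picture shows both balls at their stops and both gates down. The marker, beaker, petri dish, calculator and flask stand where they were. The arm is clear and reads almost no force. The arm hides the brass weight in that picture; it was upright and in place when I last saw it, just before the small press.
- **Forces:** At the end of the presses the wrist force read about 9 N (big) and 6 N (small).
- **What disagreed:** The reported tool height was about 30 mm lower than where the pictures and the contact force put the fingertips. My first press on the big pad therefore stopped at the surface without sinking it. I pressed further, going by the pictures and the force instead.
- **Not fully checked:** My frame-to-frame test that the big ball was still was inconclusive because of picture noise. I relied on its position being the same in two pictures taken about 4 s apart.

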